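# Seal a casting for its vacuum leak check and hold the dial at test vacuum

### The job

Leak-check the bronze housing that is strapped to its nest: pick the sealing cover with the orange gasket off the mat, set it (do not drop it) on the housing's open rim so that it sits fully home and level, and let go of it. Then turn the console's spring-return vacuum dial clockwise past the first two clicks to the third, the orange mark, without going on to the fourth, and finish while still holding it there: the job ends with the gripper on the dial, keeping it from springing back. Leave everything else on the bench where it is.

Things in the scene. Friction and masses are not known exactly. Their poses are not given: they have to be found in the camera images.
- cover: the sealing cover to fit: round aluminium plate, orange gasket, black knob, 0.3 kg, upright on the mat. Origin: centre of its underside, z up. Above the origin: spigot dia 66 mm, 0 to 8 mm, edge chamfered 2.5 mm; orange gasket dia 106, 8 to 11 mm; plate dia 100, 11 to 18 mm; stem dia 14, 18 to 29 mm; black cylindrical knob dia 28, 29 to 55 mm, orange spot on top: take it there, any way round.
- cover_seat (a point): point on the cover's axis at the underside of the orange gasket, 8 mm above the cover's origin; it meets the housing_rim point when the cover sits home
- cover_knob (a point): centre of the cover's black knob, 42 mm above the cover's origin (knob diameter 28 mm, 13 mm up and down from here)
- big_cover: bystander beside the cover on the mat (the two may be either way round): sealing cover of another housing, same shape but with a blue spot on its knob, a blue gasket 126 mm in diameter and a spigot 92 mm in diameter, too big for this bore. Origin: centre of its underside. Leave it.
- housing: fixed: bronze casting, a round pot with an open top, outside diameter 100 mm, bore 72 mm (the cover's spigot goes in with 3 mm to spare all round), strapped to a steel nest plate 150 x 130 mm. Origin: centre of the plate's underside, on the bench; x along the 150 mm side. Rim 116 mm above the bench, inner floor 24 mm.
- housing_rim (a point): centre of the housing's open mouth, in the plane of its flat rim (116 mm above the bench)
- mat: fixed black rubber mat 320 x 150 x 4 mm under the two covers, x along its 320 mm side. Origin: centre of its underside.
- console: fixed dark box 200 x 130 x 70 mm with the dial and, behind it, a flush round vacuum gauge on its flat top. Origin: centre of its underside, x along its 200 mm side and away from the robot. The dial's vertical axis is 40 mm from the centre on the -x side.
- selector (a joint): angle of the vacuum dial, rad, clockwise seen from above: 0 = off, where a spring always returns it; clicks at 0.38, 0.76, 1.14 (third, orange mark) and 1.52 (fourth, red mark, just before the stop). The return torque grows from 0.06 N m at 0 to 0.14 N m at the third click, plus or minus 0.045 over each click; let go anywhere, it springs back to 0.
- knob: the dial's grip: upright dark bar 52 mm long, 14 wide, 26 tall, on a round black skirt of diameter 60 mm. Origin: on the dial's axis at the bar's foot, 82 mm above the bench; the bar runs along its x axis, a white line on it points to +x; z up. Turns with the dial. At 0 its +x end points 0.76 rad to the left (counter-clockwise from above) of the console's x axis.
- knob_grip (a point): point on the dial's axis, in the bar, 14 mm above the bar's foot (96 mm above the bench): where to take it, across its 14 mm width
- stator: bystander: black stator ring with copper windings, 128 mm across, 60 mm tall. Origin: centre of its underside.
- spare_housing: bystander: a second, loose bronze housing, diameter 110 mm over its bosses, 100 mm tall. Origin: centre of its underside.
- ring_gauge: bystander: steel setting ring, outside 64 mm, inside 36 mm, 22 mm tall, lying flat. Origin: centre of its underside.
- screwdriver: bystander: screwdriver 190 mm long, lying on the bench along its x axis. Origin: near its middle, on the bench.
- wipe_bottle: bystander: white bottle with a red cap, diameter 60 mm, 170 mm tall. Origin: centre of its underside.
- probe: bystander: steel touch probe standing upright with a ruby ball on top, foot diameter 36 mm, 135 mm tall. Origin: centre of its underside.
Things that resemble listed ones, but are neither listed nor needed, are in the scene too. What is shaped like the cover but purple is not meant. What is shaped like the housing but pink is not meant.

How it is judged:
By the outcome, as a careful person would: the job done as asked, in the order asked, and still so for the second after the job is handed in, while the arm keeps its last pose, push and grip.
It also fails if it takes over 54 s, if anything falls off the work surface, if the arm or the gripper's body presses on something with over 40 N, if the wrist force passes 120 N, or if a joint passes its speed limit or range.

### The arm

A 6-joint arm with a two-finger parallel gripper is mounted at the origin on the work surface. World frame = base frame: x ahead of the robot, y to its left, z up, the work surface at z = 0. Lengths are in m, angles in rad, forces in N, time in s.
With the tool pointing down it reaches from about 0.25 to 0.8 m from the base axis. Payload 8.5 kg.
Tool frame: the origin (TCP) lies on the centre line of the jaws, within the pads' length; the fingertips stand 11 mm ahead of it and the grasp point (between the pads) lies 8 mm behind it; z points along the fingers, y is the line along which they close (so a half turn about z gives the same grasp; the last joint's range is limited). The gripper opens to 85 mm and grips with 20 to 120 N. Pads are 22 mm wide; open, the fingers measure 114 mm over their backs; the gripper's body (76 mm by 85 mm) begins 54 mm behind the grasp point. The pads swing forward as they close: fully open they stand 13 mm farther back than shut.
Start: joints at [-1.257, 0.238, -0.013, 1.319, 0, 1.571], TCP at [0.162, -0.499, 0.242] pointing down, gripper open.
Joint ranges: [-2.66, 2.66], [-1.03, 1.9], [-1.14, 1.46], [-1.82, 2.27], [-1.45, 1.34], [-3.14, 3.14]. Speed limits (rad/s): [2.22, 2.22, 2.79, 3.14, 3.14, 3.14].

### API

Orientations are given as a 3x3 rotation matrix whose columns are the frame's x, y, z axes.
In Python, from cell import telemetry, capture, camera_model, robot, recognise, landmark_of gives the robot as it stands. The module is installed in compiled form; this text tells all that it offers.
- The arm moves only by the tool arm_command, never from a script. Its argument "plan" is a list of rows, each a list of 6 numbers: the shift along the tool's x, y, z in mm, then the turn, a rotation vector about the tool's x, y, z in degrees. In form: [[dx, dy, dz, ax, ay, az], ...]. A call has 1 to 10 rows; each row shifts and turns the commanded pose from where the row before left it, along the tool's axes as they then stand; what a row does not reach is not made up. A row lasts 1/10 s, in which the tool goes at most 50 mm and 8.59 degrees, less where a joint would pass 70% of its speed; a pose out of reach is approached as far as the arm can. A call with a gripper value outside its range is refused whole. "claw" is the finger opening in mm, from 0 to 85.4, set as the call begins (left out, the last holds). The fingers move at their own pace and stop on an object; "newtons" is the grip in N (left out, the last holds). Time passes only in rows, so rows that do not move let the fingers close. It gives the time, the measured TCP pose, the force, the opening and the grip force at its end, in the units of the state.
- telemetry.observe(): the state, without advancing time (a new reading comes with each control period).
- capture(name): name is "scene" or "top" or "wrist"; returns the picture (480x640x3 uint8, red, green, blue); there is no depth.
- camera_model(name): a dict with "fx", "fy", "cx", "cy" (pixels), "extrinsics" (4x4, takes a point from world to camera coordinates). Camera axes: x right, y down, z forward; pixel columns grow to the right and rows downward; lengths in m; the calibration is good to about 2 mm. The wrist camera is an equidistant fisheye: a pixel r from the principal point sees the ray r / f radians off the axis. A picture is of the moment at which its call begins: read the wrist's pose just before it. camera_model takes no time and is no camera call; for the wrist camera it gives the pose at the moment of the call.
- robot.hand_in(): hands the job in; it is judged then, once.
Trained networks look in the newest picture that a camera, given by its name, has taken for a name from the list of things; names that differ only in an ending like _2 or _b are one class to them, and where a whole thing is asked for, a point or a joint stands for the part that bears it (a point fixed in the world has none). Each returns a list of dicts, best first, with "confidence" (0 to 1); they miss things now and then, are a little off and sometimes report something else, mostly with a low value. They report only what shows in the picture. A call takes as long as a camera call. They do not tell look-alikes from the thing itself.
- recognise(camera, query): "at" ([x, y, z] in m, in world coordinates, good to about 4 mm: the middle of the surface that is visible of it).
- landmark_of(camera, query): "at" ([x, y, z] in m, in world coordinates, good to about 4 mm: a listed point, or the origin of a listed thing).
The state is a dict: "time_s": time; "joint_pos": joint angles; "joint_velocities": joint speeds; "joint_efforts": joint torques, N m; "ee_pos": TCP position; "tool_rot": TCP orientation; "force": force on the tool from outside, world axes, zero at the start; "ft_torque": the same for the moment, N m; "finger_gap": opening from 0.0 (shut) to 1.0 (fully open); "gripper_force": force on a finger pad.
Only numpy, scipy, OpenCV 4.12 (cv2) and the standard library are available. Lean on these libraries where they do the work, as an engineer would, in place of code of your own. Each camera call takes 0.05 s, during which the arm holds its last target. There are 200 camera calls.

## Working session

There is one attempt and no reset: what is moved stays moved. The work goes in short steps, Python scripts to look and compute and a tool call to move; the robot and the scene stay as the last step left them, time stands still between calls to the robot, and variables do not carry over. Pictures are saved under pics/ and viewed, at most 12 in all, crops included, and the job is handed in when it is done.

Besides the shell and the picture viewer there is one more tool, called after ">>>" in YAML: its name, and indented under it one key for each argument. arm_command: Moves the arm, as the interface text tells. Its arguments: {"type":"object","properties":{"plan":{"type":"array"},"claw":{"type":"number"},"newtons":{"type":"number"}},"required":["plan"]}

```bash
mkdir -p pics; python3 - <<'E'
from cell import *
import cv2,numpy as np
for c in ("scene","top"):
    im=capture(c); cv2.imwrite(f"pics/{c}0.png",im[:,:,::-1])
    m=camera_model(c)
    def px(p):
        q=m["extrinsics"]@np.r_[p,1]; return (q[:2]/q[2]*[m["fx"],m["fy"]]+[m["cx"],m["cy"]]).round().astype(int)
    for q in ("cover","cover_knob","big_cover","housing","housing_rim","console","knob","knob_grip","mat","probe","wipe_bottle","spare_housing","stator"):
        for r in landmark_of(c,q)[:3]:
            print(c,q,round(r["confidence"],2),np.round(r["at"],3),px(r["at"]))
s=telemetry.observe();print(s["time_s"],s["ee_pos"],s["tool_rot"],s["finger_gap"])
E
```

```text
scene cover 0.78 [0.556 0.285 0.   ] [435 265]
scene cover 0.68 [0.608 0.111 0.   ] [380 294]
scene cover_knob 0.84 [0.607 0.114 0.042] [382 280]
scene cover_knob 0.69 [0.554 0.285 0.043] [438 251]
scene big_cover 0.95 [0.401 0.328 0.001] [420 227]
scene big_cover 0.66 [ 0.587 -0.048  0.116] [312 265]
scene housing 0.93 [ 0.228 -0.261  0.002] [192 230]
scene housing 0.77 [ 0.586 -0.048  0.001] [312 303]
scene housing_rim 0.97 [ 0.592 -0.05   0.12 ] [312 265]
scene housing_rim 0.69 [ 0.223 -0.259  0.113] [187 193]
scene console 0.61 [ 0.536 -0.303 -0.   ] [194 314]
scene console 0.17 [ 0.556  0.285 -0.   ] [435 265]
scene knob 0.62 [ 0.493 -0.298  0.082] [188 273]
scene knob_grip 0.82 [ 0.494 -0.304  0.1  ] [184 268]
scene mat 0.56 [ 0.478  0.304 -0.001] [426 246]
scene probe 0.59 [ 0.784 -0.189 -0.002] [274 391]
scene wipe_bottle 0.58 [ 0.74   0.31  -0.001] [486 315]
scene spare_housing 0.59 [ 0.773 -0.095 -0.003] [319 374]
scene stator 0.78 [ 0.789  0.12  -0.004] [420 353]
top cover 0.9 [0.56  0.286 0.006] [172 221]
top cover 0.61 [0.61  0.112 0.003] [257 199]
top cover_knob 0.74 [0
[... 444 characters left out ...]
nob 0.88 [ 0.488 -0.302  0.083] [467 252]
top knob 0.58 [ 0.587 -0.044  0.117] [334 196]
top knob 0.32 [ 0.402 -0.094 -0.003] [356 300]
top knob_grip 0.49 [ 0.49  -0.304  0.084] [468 251]
top mat 0.79 [ 0.48   0.303 -0.002] [163 260]
top probe 0.56 [ 0.784 -0.189  0.001] [399 123]
top probe 0.26 [ 0.588 -0.047  0.001] [333 210]
top wipe_bottle 0.75 [0.741 0.312 0.   ] [165 138]
top spare_housing 0.97 [ 0.769 -0.092  0.003] [355 128]
top stator 0.75 [ 0.79   0.124 -0.003] [254 119]
1.4 [ 0.16203423 -0.4993306   0.24227941] [[ 9.51178532e-01  3.08641214e-01 -2.58433157e-05]
 [ 3.08641215e-01 -9.51178530e-01  7.18965150e-05]
 [-2.39137941e-06 -7.63627340e-05 -9.99999997e-01]] 0.9976636558366829
```

View pics/scene0.png

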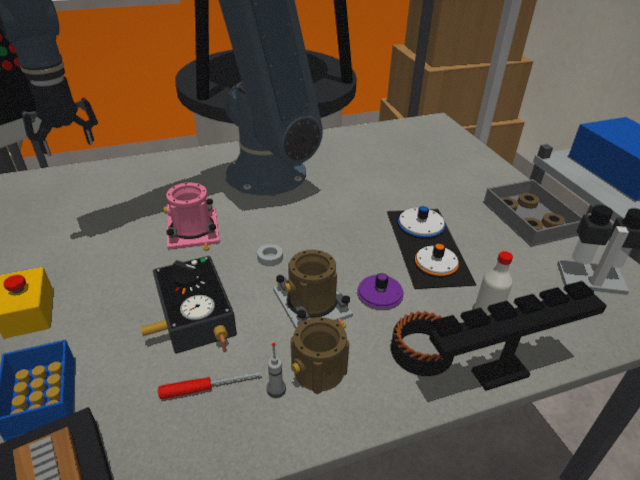

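View pics/top0.png

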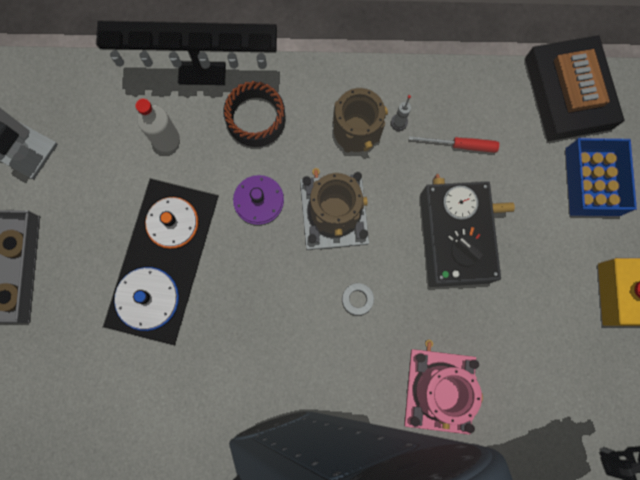

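```bash
python3 - <<'E'
import cv2,numpy as np
a=cv2.imread("pics/top0.png")
c=lambda x,y:cv2.resize(a[y-45:y+45,x-65:x+65],(390,270),interpolation=cv2.INTER_CUBIC)
cv2.imwrite("pics/crop.png",np.vstack([np.hstack([c(170,220),c(257,197)]),np.hstack([c(334,200),c(460,245)])]))
E
```

```text
(no output)
```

View pics/crop.png

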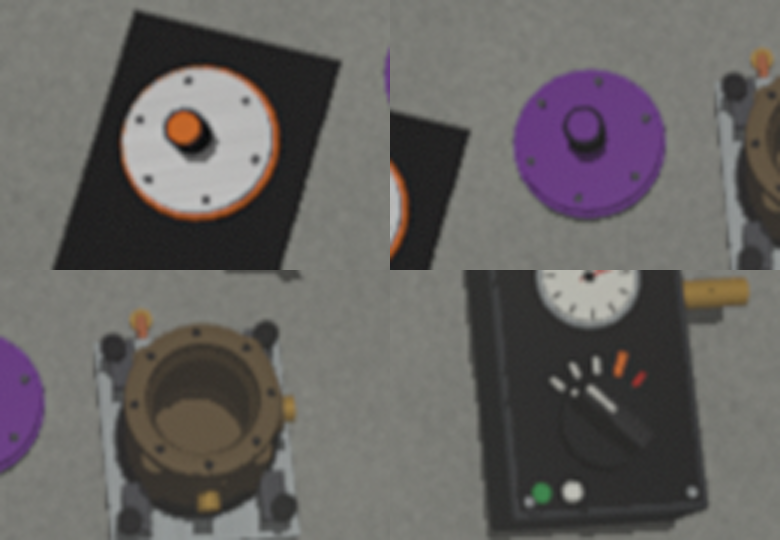

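Candidates for the cover, in the top picture:
- Orange gasket on the mat, at (168,219). It has an orange spot and sits on the end of the mat far from the robot.
- Blue-spotted big cover, at (147,298).
- Purple look-alike, at (257,197).

I choose the orange one at about (0.557, 0.285), and the crop confirms it.

Candidates for the housing:
- Bronze one strapped to a plate, at (334,200).
- Pink look-alike, at (450,395).
- Loose spare with no plate, at (360,118).

I choose the bronze one on its plate. The dial is on the console at (467,250), with its white line pointing to off.

Next I swing along an arc towards the cover.

>>> arm_command:
  plan:
    - [45, -2, 0, 0, 0, -4.95]
    - [45, -2, 0, 0, 0, -4.95]
    - [45, -2, 0, 0, 0, -4.95]
    - [45, -2, 0, 0, 0, -4.95]
    - [45, -2, 0, 0, 0, -4.95]
    - [45, -2, 0, 0, 0, -4.95]
    - [45, -2, 0, 0, 0, -4.95]
    - [45, -2, 0, 0, 0, -4.95]
    - [45, -2, 0, 0, 0, -4.95]
    - [45, -2, 0, 0, 0, -4.95]
  claw: 85
  newtons: 60

```text
time_s: 2.4
ee_pos: [0.4835, -0.201, 0.2422]
tool_rot: [[0.38, 0.925, 0.0], [0.925, -0.38, -0.0], [0.0, 0.0, -1.0]]
force: [0.9, 0.5, 0.1]
finger_gap: 0.994
gripper_force: 0.0
```

>>> arm_command:
  plan:
    - [45, -2, 0, 0, 0, -4.95]
    - [45, -2, 0, 0, 0, -4.95]
    - [45, -2, 0, 0, 0, -4.95]
    - [45, -2, 0, 0, 0, -4.95]
    - [45, -2, 0, 0, 0, -4.95]
    - [45, -2, 0, 0, 0, -4.95]
    - [45, -2, 0, 0, 0, -4.95]
    - [45, -2, 0, 0, 0, -4.95]
    - [45, -2, 0, 0, 0, -4.95]
    - [45, -2, 0, 0, 0, -4.95]

```text
time_s: 3.4
ee_pos: [0.4644, 0.2356, 0.2423]
tool_rot: [[-0.457, 0.89, 0.0], [0.89, 0.457, 0.0], [0.0, 0.0, -1.0]]
force: [0.5, 0.2, 0.5]
finger_gap: 0.991
gripper_force: 0.0
```

>>> arm_command:
  plan:
    - [0, 30, 10, 0, 0, 0]
    - [0, 40, 20, 0, 0, 0]
    - [0, 20, 20, 0, 0, 0]
    - [0, 0, 0, 0, 0, 0]
    - [0, 0, 0, 0, 0, 0]

```text
time_s: 3.9
ee_pos: [0.5447, 0.2743, 0.1917]
tool_rot: [[-0.454, 0.891, -0.002], [0.891, 0.454, -0.001], [0.0, -0.002, -1.0]]
force: [-1.2, -1.7, 0.3]
finger_gap: 0.997
gripper_force: 0.0
```

```bash
cat > h.py <<'E'
from cell import *
import cv2,numpy as np
np.set_printoptions(suppress=True,precision=4)
def shift(p):
    s=telemetry.observe(); R=np.array(s["tool_rot"])
    print("t",round(s["time_s"],2),"tcp",np.array(s["ee_pos"]),"F",np.array(s["force"]),"gap",round(s["finger_gap"],3),"grip",s["gripper_force"])
    print("yaw x",np.degrees(np.arctan2(R[1,0],R[0,0])),"z",R[:,2],"j",np.array(s["joint_pos"]))
    if p is not None: print("tool shift mm",(R.T@(np.array(p)-s["ee_pos"])*1000).round(1))
def look(name,qs,save=None,cam="wrist"):
    im=capture(cam)
    if save: cv2.imwrite(f"pics/{save}.png",im[:,:,::-1])
    for q in qs:
        for r in landmark_of(cam,q)[:3]: print(q,round(r["confidence"],2),np.round(r["at"],4))
E
python3 - <<'E'
from h import *
look("",["cover_knob","cover","cover_seat"],"w1")
shift([.556,.285,.042])
m=camera_model("wrist");print(m)
E
```

```text
cover_knob 0.81 [0.5588 0.2872 0.0434]
cover_knob 0.81 [0.607  0.105  0.0405]
cover 0.94 [0.5568 0.2835 0.0001]
cover 0.77 [ 0.6078  0.1086 -0.0004]
cover_seat 0.76 [0.5567 0.2889 0.0126]
cover_seat 0.64 [0.6119 0.1101 0.0074]
t 4.1 tcp [0.545  0.2743 0.1936] F [ 0.2396 -0.5981 -0.9679] gap 0.995 grip 0.0
yaw x 116.96825630284258 z [ 0.0014  0.0008 -1.    ] j [0.4663 0.4014 0.1    1.2678 0.0001 1.5664]
tool shift mm [  4.5  14.4 151.7]
{'fx': 371.64829954431775, 'fy': 371.64829954431775, 'cx': 322.41301025071704, 'cy': 242.1198621904905, 'extrinsics': array([[ 0.8914,  0.4532,  0.0017, -0.6099],
       [ 0.431 , -0.849 ,  0.3056, -0.0267],
       [ 0.1399, -0.2717, -0.9522,  0.3313],
       [ 0.    ,  0.    ,  0.    ,  1.    ]])}
```

View pics/w1.png

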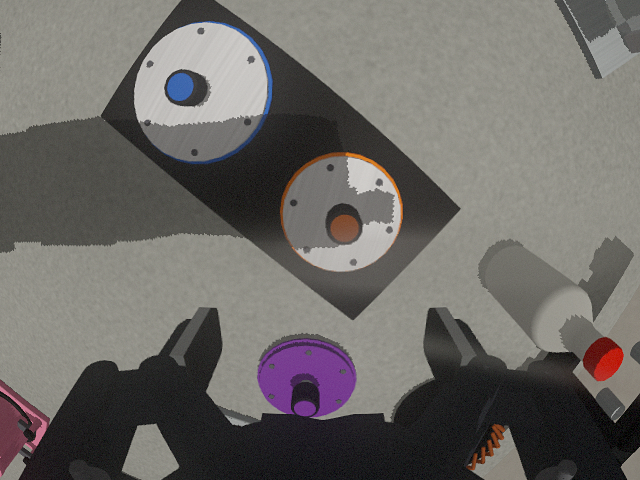

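The wrist view shows the orange cover at (342,211), with its knob spot at (344,229). The blue cover is at (203,92) and the purple one at (307,378). I'll compute the knob position from the spot pixel.

```bash
cat >> h.py <<'E'
def ray(m,u,v,z):
    d=np.array([u-m["cx"],v-m["cy"]])/m["fx"]; r=np.hypot(*d)
    E=np.array(m["extrinsics"]); q=np.r_[d/r*np.sin(r),np.cos(r)]
    w=E[:3,:3].T@q; o=-E[:3,:3].T@E[:3,3]
    return o+w*(z-o[2])/w[2]
def blob(im,lo,hi,box=None,minarea=30):
    h=cv2.cvtColor(im,cv2.COLOR_RGB2HSV); k=cv2.inRange(h,lo,hi)
    n,l,st,c=cv2.connectedComponentsWithStats(k); return [(st[i],c[i]) for i in range(1,n) if st[i,4]>minarea]
E
python3 - <<'E'
from h import *
m=camera_model("wrist"); im=cv2.imread("pics/w1.png")[:,:,::-1].copy()
for st,c in blob(im,(3,110,60),(22,255,255)): 
    if 250<c[0]<430 and 130<c[1]<290: print(st,c,ray(m,*c,.059))
shift([.557,.2855,.042])
E
```

```text
[280 152 123  88 783] [337.6437 178.3129] [0.5358 0.3158 0.059 ]
[331 215  28  24 511] [343.9217 225.9902] [0.5564 0.2864 0.059 ]
t 4.1 tcp [0.545  0.2743 0.1936] F [ 0.2396 -0.5981 -0.9679] gap 0.995 grip 0.0
yaw x 116.96825630284258 z [ 0.0014  0.0008 -1.    ] j [0.4663 0.4014 0.1    1.2678 0.0001 1.5664]
tool shift mm [  4.5  15.6 151.7]
```

>>> arm_command:
  plan:
    - [2, 8, 30, 0, 0, 0]
    - [2, 8, 40, 0, 0, 0]
    - [1, 0, 40, 0, 0, 0]
    - [0, 0, 25, 0, 0, 0]
    - [0, 0, 12, 0, 0, 0]
    - [0, 0, 5, 0, 0, 0]
    - [0, 0, 0, 0, 0, 0]
    - [0, 0, 0, 0, 0, 0]

```text
time_s: 4.9
ee_pos: [0.558, 0.2867, 0.042]
tool_rot: [[-0.454, 0.891, 0.002], [0.891, 0.454, 0.001], [0.0, 0.003, -1.0]]
force: [-0.4, 0.3, -0.2]
finger_gap: 0.996
gripper_force: 0.0
```

```bash
python3 - <<'E'
from h import *
shift([.5567,.286,.041])
look("",["cover_knob"],"w2")
E
```

```text
t 4.9 tcp [0.558  0.2867 0.042 ] F [-0.3659  0.2974 -0.2009] gap 0.996 grip 0.0
yaw x 116.9745974473296 z [ 0.0022  0.0013 -1.    ] j [ 0.4746  0.5322 -0.0933  0.9428  0.0001  1.5746]
tool shift mm [-0.  -1.5  1. ]
cover_knob 0.76 [0.5599 0.2893 0.0416]
cover_knob 0.7 [0.7423 0.3101 0.0008]
```

>>> arm_command:
  plan:
    - [0, 0, 0, 0, 0, 0]
    - [0, 0, 0, 0, 0, 0]
    - [0, 0, 0, 0, 0, 0]
    - [0, 0, 0, 0, 0, 0]
    - [0, 0, 0, 0, 0, 0]
    - [0, 0, 0, 0, 0, 0]
    - [0, 0, 0, 0, 0, 0]
    - [0, 0, 0, 0, 0, 0]
  claw: 15
  newtons: 40

```text
time_s: 5.8
ee_pos: [0.5571, 0.2863, 0.0405]
tool_rot: [[-0.454, 0.891, -0.0], [0.891, 0.454, 0.0], [0.0, -0.0, -1.0]]
force: [-2.9, -0.7, 5.1]
finger_gap: 0.313
gripper_force: 39.4
```

>>> arm_command:
  plan:
    - [0, 0, -3, 0, 0, 0]
    - [0, 0, -12, 0, 0, 0]
    - [0, 0, -25, 0, 0, 0]
    - [0, 0, -40, 0, 0, 0]
    - [0, 0, -40, 0, 0, 0]
    - [0, 0, -20, 0, 0, 0]
    - [0, 0, -10, 0, 0, 0]
    - [0, 0, 0, 0, 0, 0]
    - [0, 0, 0, 0, 0, 0]
    - [0, 0, 0, 0, 0, 0]

```text
time_s: 6.8
ee_pos: [0.5564, 0.2859, 0.1886]
tool_rot: [[-0.454, 0.891, -0.003], [0.891, 0.454, -0.001], [0.0, -0.003, -1.0]]
force: [0.2, -0.7, -3.5]
finger_gap: 0.314
gripper_force: 40.2
```

```bash
python3 - <<'E'
from h import *
shift([.589,-.047,.19])
look("",["cover_knob","cover_seat","cover"],"w3")
look("",["housing_rim"],cam="top")
look("",["housing_rim"],cam="scene")
E
```

```text
t 6.8 tcp [0.5564 0.2859 0.1886] F [ 0.171  -0.6943 -3.5109] gap 0.314 grip 40.19998490810394
yaw x 116.97674822303802 z [-0.0026 -0.0012 -1.    ] j [0.4746 0.4336 0.1384 1.2785 0.0001 1.5746]
tool shift mm [-311.4 -122.    -1.1]
cover_knob 0.88 [0.5595 0.2854 0.1907]
cover_knob 0.84 [0.6044 0.1073 0.0384]
cover_seat 0.88 [0.6132 0.1119 0.0083]
cover_seat 0.75 [0.5575 0.2882 0.1579]
cover 0.94 [0.556  0.2847 0.1526]
cover 0.92 [0.6091 0.1073 0.0021]
housing_rim 0.95 [ 0.222  -0.2627  0.1124]
housing_rim 0.72 [ 0.587  -0.0431  0.1171]
housing_rim 0.64 [ 0.494  -0.3065  0.0921]
housing_rim 0.84 [ 0.5898 -0.0494  0.1182]
housing_rim 0.83 [ 0.2199 -0.2599  0.1146]
housing_rim 0.41 [0.4029 0.3268 0.0063]
```

View pics/w3.png

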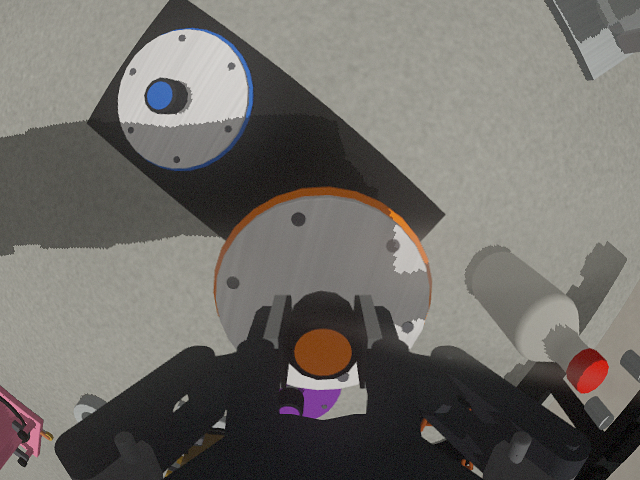

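>>> arm_command:
  plan:
    - [-11, -1, -5, 0, 0, 1]
    - [-21, -2, -5, 0, 0, 2]
    - [-32, -3, 0, 0, 0, 3]
    - [-32, -3, 0, 0, 0, 3]
    - [-32, -3, 0, 0, 0, 3]
    - [-32, -3, 0, 0, 0, 3]
    - [-32, -3, 0, 0, 0, 3]
    - [-32, -3, 0, 0, 0, 3]
    - [-32, -3, 0, 0, 0, 3]
    - [-32, -3, 0, 0, 0, 3]

```text
time_s: 8.2
ee_pos: [0.6048, 0.0014, 0.2008]
tool_rot: [[0.004, 1.0, 0.001], [1.0, -0.004, -0.0], [-0.0, 0.001, -1.0]]
force: [-0.2, 0.1, -3.2]
finger_gap: 0.313
gripper_force: 40.2
```

>>> arm_command:
  plan:
    - [-32, -3, 0, 0, 0, 3]
    - [-32, -3, 0, 0, 0, 3]
    - [-32, -3, 0, 0, 0, 3]
    - [-32, -3, 0, 0, 0, 3]
    - [-21, -3, 0, 0, 0, 2]
    - [-11, -1, 0, 0, 0, 1]
    - [0, 0, 0, 0, 0, 0]
    - [0, 0, 0, 0, 0, 0]
    - [0, 0, 0, 0, 0, 0]

```text
time_s: 9.1
ee_pos: [0.5721, -0.1523, 0.2004]
tool_rot: [[0.258, 0.966, 0.0], [0.966, -0.258, 0.0], [0.0, 0.0, -1.0]]
force: [0.1, -0.1, -3.2]
finger_gap: 0.319
gripper_force: 40.1
```

```bash
python3 - <<'E'
from h import *
m=camera_model("wrist")
look("",["cover_knob","housing_rim"],"w4")
m=camera_model("wrist"); im=cv2.imread("pics/w4.png")[:,:,::-1].copy()
s=telemetry.observe(); z=s["ee_pos"][2]+.0185
for st,c in blob(im,(3,110,40),(22,255,255)): print(st,c,ray(m,*c,z))
shift([.589,-.0465,.19])
R=np.array(s["tool_rot"]);E=m["extrinsics"];print("cam in tool",R.T@(-E[:3,:3].T@E[:3,3]-s["ee_pos"]))
E
```

```text
cover_knob 0.76 [ 0.5718 -0.1479  0.2011]
housing_rim 0.9 [ 0.5866 -0.0445  0.123 ]
housing_rim 0.88 [ 0.2203 -0.2604  0.1175]
[ 237   25  120  125 3469] [288.7071  85.4431] [ 0.5854 -0.0621  0.2188]
[375  25  25  18 304] [388.6217  33.9276] [ 0.6185 -0.0537  0.2188]
[ 468   39  145  137 8489] [554.9681 109.535 ] [ 0.6711 -0.0865  0.2188]
[335  52  27  51 300] [350.1467  75.95  ] [ 0.6037 -0.064   0.2188]
[272  59  14  15  64] [278.2656  64.3438] [ 0.5841 -0.0549  0.2188]
[216  73   9  15  32] [219.5312  79.4688] [ 0.5657 -0.0538  0.2188]
[ 216   99  134   78 1206] [282.0415 151.3864] [ 0.5781 -0.0809  0.2188]
[494 100  12  14  50] [499.64 107.44] [ 0.6489 -0.0827  0.2188]
[498 128  11  17  46] [503.4348 136.    ] [ 0.6483 -0.0921  0.2188]
[ 214  187  216  121 2007] [317.433  215.7987] [ 0.5832 -0.1031  0.2188]
[423 291  22  37 282] [432.3723 313.0887] [ 0.6133 -0.1474  0.2188]
[ 294  328   58   49 2205] [322.4794 351.8494] [ 0.5717 -0.1522  0.2188]
[117 336  20  14 177] [127.565  343.2881] [ 0.4961 -0.1328  0.2188]
[494 355   8  14  38] [496.8684 361.7105] [ 0.6375 -0.179   0.2188]
[319 405  19   5  92] [327.75   407.0652] [ 0.5666 -0.1796  0.2188]
[ 578  409   49   65 1041] [605.3343 432.3785] [ 0.7135 -0.269   0.2188]
[  0 456  15  19 136] [  4.9632 466.7868] [ 0.2986 -0.2246  0.2188]
t 9.25 tcp [ 0.572  -0.1524  0.2003] F [-0.2109  1.106  -4.1467] gap 0.312 grip 40.10479509830475
yaw x 75.06250029702274 z [-0.      0.0002 -1.    ] j [-0.2604  0.3688  0.0664  1.2685  0.0002  1.5711]
tool shift mm [106.7 -10.9  10.3]
cam in tool [ 0.078  -0.0004 -0.131 ]
```

View pics/w4.png

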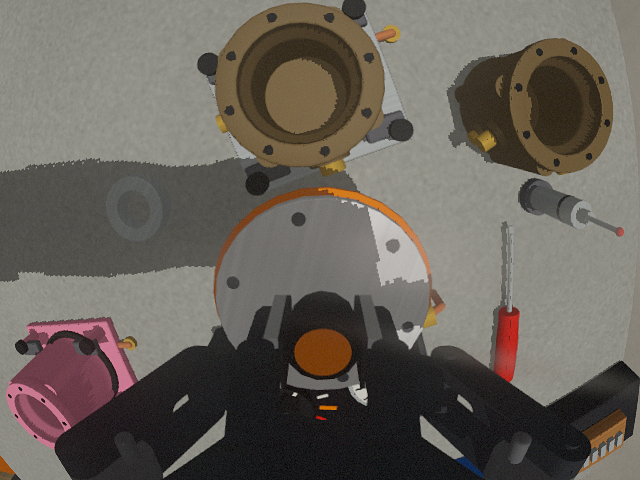

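The view shows the bronze housing's rim centred near (300,85), the cover held at (322,352) and in line with the TCP, and the probe and screwdriver clear of the path. I'll refine the rim centre by matching projected circles to the image.

```bash
cat >> h.py <<'E'
def proj(m,P):
    q=(np.array(m["extrinsics"])@np.c_[P,np.ones(len(P))].T)[:3]
    r=np.hypot(q[0],q[1]); th=np.arctan2(r,q[2])
    return np.float32(np.c_[m["cx"]+m["fx"]*th*q[0]/r, m["cy"]+m["fy"]*th*q[1]/r])
E
python3 - <<'E'
from h import *
from scipy.optimize import minimize
m=camera_model("wrist"); g=cv2.GaussianBlur(cv2.imread("pics/w4.png"),(0,0),1.2).astype(np.float32)
a=np.linspace(0,2*np.pi,360,endpoint=False)
def samp(c,r):
    p=proj(m,np.c_[c[0]+r*np.cos(a),c[1]+r*np.sin(a),np.full(360,.116)])
    return cv2.remap(g,p[:,0].copy(),p[:,1].copy(),cv2.INTER_LINEAR).reshape(360,3)
def sc(c,r): return np.minimum(np.abs(samp(c,r+.001)-samp(c,r-.001)).sum(1),60).mean()
G=[(x,y) for x in np.arange(.579,.600,.0005) for y in np.arange(-.057,-.036,.0005)]
for rs in ([.05],[.036],[.05,.036]):
    S=[sum(sc(c,r) for r in rs) for c in G]; i=np.argsort(S)[-4:]; print(rs,[(np.round(G[k],4),round(float(S[k]),1)) for k in i])
for r in np.arange(.033,.053,.001): print(round(r,3),round(float(sc((.588,-.0455),r)),1),end="; ")
E
```

```text
[0.05] [(array([ 0.5855, -0.049 ]), 50.6), (array([ 0.5855, -0.0485]), 51.2), (array([ 0.585, -0.048]), 51.5), (array([ 0.5855, -0.048 ]), 51.7)]
[0.036] [(array([ 0.5855, -0.048 ]), 60.0), (array([ 0.5855, -0.0485]), 60.0), (array([ 0.585, -0.048]), 60.0), (array([ 0.585 , -0.0485]), 60.0)]
[0.05, 0.036] [(array([ 0.585 , -0.0485]), 110.5), (array([ 0.5855, -0.0485]), 111.2), (array([ 0.585, -0.048]), 111.5), (array([ 0.5855, -0.048 ]), 111.7)]
0.033 35.0; 0.034 34.6; 0.035 26.8; 0.036 22.6; 0.037 24.6; 0.038 24.6; 0.039 27.8; 0.04 24.0; 0.041 18.0; 0.042 11.0; 0.043 11.8; 0.044 15.4; 0.045 23.1; 0.046 27.9; 0.047 29.2; 0.048 30.2; 0.049 29.0; 0.05 27.8; 0.051 25.2; 0.052 29.6;
```

>>> arm_command:
  plan:
    - [10, -1, 0, 0, 0, 0]
    - [20, -3, 0, 0, 0, 0]
    - [25, -3, 0, 0, 0, 0]
    - [25, -3, 0, 0, 0, 0]
    - [15, -2, 0, 0, 0, 0]
    - [9, -2, 5, 0, 0, 0]
    - [0, 0, 15, 0, 0, 0]
    - [0, 0, 15, 0, 0, 0]
    - [0, 0, 0, 0, 0, 0]
    - [0, 0, 0, 0, 0, 0]

```text
time_s: 10.25
ee_pos: [0.585, -0.0493, 0.1652]
tool_rot: [[0.259, 0.966, -0.001], [0.966, -0.259, 0.0], [-0.0, -0.001, -1.0]]
force: [1.5, -1.1, -3.4]
finger_gap: 0.314
gripper_force: 40.0
```

```bash
python3 - <<'E'
from h import *
shift([.5857,-.0478,.1445])
m=camera_model("top"); 
im=capture("top")[150:250,270:400]; im2=capture("scene")[210:330,230:390]
im3=capture("wrist")
cv2.imwrite("pics/w5.png",np.hstack([cv2.resize(im,(390,300)),cv2.resize(im2,(400,300))])[:,:,::-1])
E
```

```text
t 10.25 tcp [ 0.585  -0.0493  0.1652] F [ 1.5398 -1.125  -3.4176] gap 0.314 grip 40.002127289772034
yaw x 74.96488984929816 z [-0.0007  0.     -1.    ] j [-0.0841  0.3781 -0.0111  1.1823 -0.      1.7491]
tool shift mm [ 1.6  0.3 20.7]
```

View pics/w5.png

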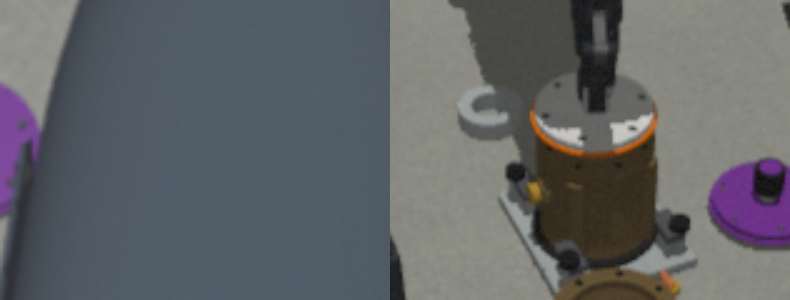

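The scene crop shows the cover hanging concentric over the housing. The top camera is blocked by the arm. I descend slowly and watch the force.

>>> arm_command:
  plan:
    - [1, 0, 4, 0, 0, 0]
    - [0, 0, 4, 0, 0, 0]
    - [0, 0, 3, 0, 0, 0]
    - [0, 0, 2, 0, 0, 0]
    - [0, 0, 1, 0, 0, 0]
    - [0, 0, 1, 0, 0, 0]
    - [0, 0, 1, 0, 0, 0]
    - [0, 0, 0, 0, 0, 0]

```text
time_s: 11.2
ee_pos: [0.5854, -0.0482, 0.1492]
tool_rot: [[0.259, 0.966, -0.0], [0.966, -0.259, 0.0], [0.0, -0.0, -1.0]]
force: [-0.4, 0.0, -4.9]
finger_gap: 0.317
gripper_force: 40.0
```

>>> arm_command:
  plan:
    - [0, 0, 1, 0, 0, 0]
    - [0, 0, 1, 0, 0, 0]
    - [0, 0, 1, 0, 0, 0]
    - [0, 0, 1, 0, 0, 0]
    - [0, 0, 0, 0, 0, 0]
    - [0, 0, 0, 0, 0, 0]

```text
time_s: 11.8
ee_pos: [0.5854, -0.0482, 0.1453]
tool_rot: [[0.259, 0.966, -0.0], [0.966, -0.259, 0.0], [0.0, -0.0, -1.0]]
force: [-0.4, 0.7, -3.4]
finger_gap: 0.315
gripper_force: 40.0
```

>>> arm_command:
  plan:
    - [0, 0, 0.5, 0, 0, 0]
    - [0, 0, 0.5, 0, 0, 0]
    - [0, 0, 0, 0, 0, 0]
    - [0, 0, 0, 0, 0, 0]

```text
time_s: 12.2
ee_pos: [0.5855, -0.0482, 0.1445]
tool_rot: [[0.259, 0.966, 0.0], [0.966, -0.259, 0.0], [0.0, 0.0, -1.0]]
force: [-0.7, 1.0, -1.2]
finger_gap: 0.312
gripper_force: 40.3
```

>>> arm_command:
  plan:
    - [0, 0, 0.5, 0, 0, 0]
    - [0, 0, 0.3, 0, 0, 0]
    - [0, 0, 0, 0, 0, 0]
    - [0, 0, 0, 0, 0, 0]

```text
time_s: 12.6
ee_pos: [0.5855, -0.0482, 0.1445]
tool_rot: [[0.259, 0.966, 0.001], [0.966, -0.259, 0.0], [0.0, 0.001, -1.0]]
force: [-2.8, 0.7, 6.8]
finger_gap: 0.313
gripper_force: 41.2
```

Firm contact at 0.1445, exactly the predicted seated height. I release and lift.

>>> arm_command:
  plan:
    - [0, 0, -0.3, 0, 0, 0]
    - [0, 0, 0, 0, 0, 0]
    - [0, 0, 0, 0, 0, 0]
    - [0, 0, 0, 0, 0, 0]
    - [0, 0, 0, 0, 0, 0]
    - [0, 0, 0, 0, 0, 0]
  claw: 60

```text
time_s: 13.2
ee_pos: [0.5855, -0.0482, 0.1438]
tool_rot: [[0.259, 0.966, -0.0], [0.966, -0.259, 0.0], [0.0, -0.0, -1.0]]
force: [0.5, 0.8, 0.1]
finger_gap: 0.704
gripper_force: 0.0
```

>>> arm_command:
  plan:
    - [0, 0, -10, 0, 0, 0]
    - [0, 0, -25, 0, 0, 0]
    - [0, 0, -30, 0, 0, 0]
    - [0, 0, -20, 0, 0, 0]
    - [-20, 0, 0, 0, 0, 0]
    - [-30, 0, 0, 0, 0, 0]
    - [-30, 0, 0, 0, 0, 0]
    - [-15, 0, 0, 0, 0, 0]
    - [0, 0, 0, 0, 0, 0]
    - [0, 0, 0, 0, 0, 0]

```text
time_s: 14.2
ee_pos: [0.561, -0.1398, 0.2291]
tool_rot: [[0.26, 0.966, 0.0], [0.966, -0.26, 0.0], [0.001, 0.0, -1.0]]
force: [1.0, 0.6, -0.5]
finger_gap: 0.699
gripper_force: 0.0
```

```bash
python3 - <<'E'
from h import *
look("",["cover_seat","cover_knob","knob_grip"],"w6")
m=camera_model("wrist"); g=cv2.imread("pics/w6.png")
look("",["knob_grip","knob","console"],cam="scene")
shift([.491,-.303,.22])
im=g[:,:,::-1].copy()
for st,c in blob(im,(3,110,40),(22,255,255),minarea=150): 
    if c[1]<300: print(st,c,ray(m,*c,.163))
s=capture("scene")[210:330,230:390]
cv2.imwrite("pics/w6b.png",np.hstack([cv2.resize(g,(480,360))[:,:,::-1],cv2.resize(s,(320,360))])[:,:,::-1])
E
```

```text
knob_grip 0.93 [ 0.4944 -0.2953  0.0985]
knob_grip 0.89 [ 0.4954 -0.3011  0.095 ]
knob 0.87 [ 0.4933 -0.2994  0.0811]
knob 0.4 [ 0.5894 -0.0476 -0.0021]
knob 0.26 [ 0.5815 -0.0505  0.1469]
console 0.6 [ 0.5345 -0.3019 -0.0039]
console 0.46 [ 0.5886 -0.0483  0.1014]
t 14.6 tcp [ 0.5609 -0.1394  0.2288] F [-0.6486  0.4187 -0.6271] gap 0.705 grip 0.0
yaw x 75.02055777670849 z [-0.0001  0.0001 -1.    ] j [-0.2437  0.3342  0.0876  1.3244  0.0001  1.5885]
tool shift mm [-176.1  -25.3    8.8]
[ 241   24  167  159 1432] [334.1292 106.838 ] [ 0.5895 -0.055   0.163 ]
[ 494   57  108  125 6375] [552.3412 121.0193] [ 0.7161 -0.0869  0.163 ]
[ 302   77   41   40 1278] [322.115   96.5462] [ 0.5849 -0.0481  0.163 ]
[469 140  29  21 351] [483.0028 149.1453] [ 0.6653 -0.0951  0.163 ]
```

View pics/w6b.png

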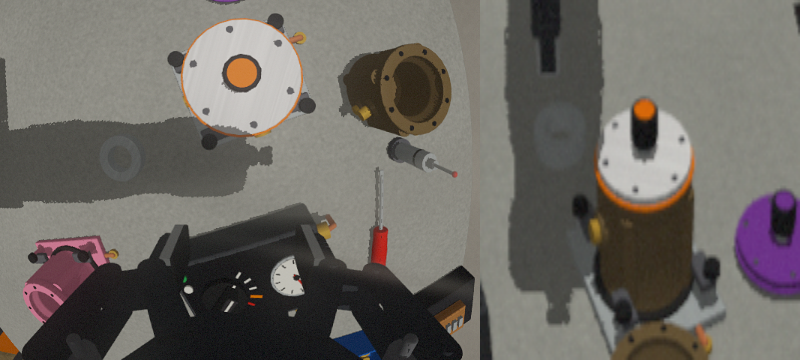

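The cover sits level and home on the housing, with its spot reading (0.585, -0.048). Now I move to a viewpoint with the wrist camera over the dial.

>>> arm_command:
  plan:
    - [-30, -8, 0, 0, 0, 0]
    - [-40, -10, 0, 0, 0, 0]
    - [-40, -10, 0, 0, 0, 0]
    - [-40, -10, 0, 0, 0, 0]
    - [-40, -10, 0, 0, 0, 0]
    - [-40, -10, 0, 0, 0, 0]
    - [-33, -9, 0, 0, 0, 0]
    - [0, 0, 0, 0, 0, 8]
    - [0, 0, 0, 0, 0, 8]
    - [0, 0, 0, 0, 0, 8]

```text
time_s: 15.65
ee_pos: [0.4277, -0.377, 0.2287]
tool_rot: [[0.635, 0.773, -0.0], [0.773, -0.635, 0.0], [0.0, -0.0, -1.0]]
force: [0.4, 0.3, 0.1]
finger_gap: 0.7
gripper_force: 0.0
```

>>> arm_command:
  plan:
    - [0, 0, 0, 0, 0, 3]
    - [0, 0, 10, 0, 0, 0]
    - [0, 0, 0, 0, 0, 0]
    - [0, 0, 0, 0, 0, 0]

```text
time_s: 16.05
ee_pos: [0.4278, -0.3763, 0.2182]
tool_rot: [[0.668, 0.744, -0.001], [0.744, -0.668, 0.001], [0.0, -0.001, -1.0]]
force: [-0.1, -0.7, -0.9]
finger_gap: 0.702
gripper_force: 0.0
```

```bash
python3 - <<'E'
from h import *
look("",["knob_grip","knob","console"],"w7")
shift([.492,-.301,.2])
m=camera_model("wrist"); im=cv2.imread("pics/w7.png")[:,:,::-1].copy()
print(proj(m,np.array([[.493,-.301,.096],[.493,-.301,.082]])))
cv2.imwrite("pics/w7c.png",cv2.resize(im[100:400,120:520],(800,600),interpolation=cv2.INTER_CUBIC)[:,:,::-1])
E
```

```text
knob_grip 0.57 [ 0.495  -0.2947  0.0972]
knob 0.77 [ 0.4972 -0.3051  0.0832]
console 0.74 [ 0.5352 -0.2988  0.0001]
t 16.25 tcp [ 0.4281 -0.3766  0.2189] F [0.1653 0.2569 0.0135] gap 0.7 grip 0.0
yaw x 48.010674582199975 z [ 0.0002 -0.0001 -1.    ] j [-0.7216  0.3238  0.047   1.2938  0.0001  1.582 ]
tool shift mm [99.  -3.1 18.9]
[[319.132   94.9105]
 [319.2957  96.569 ]]
```

View pics/w7c.png

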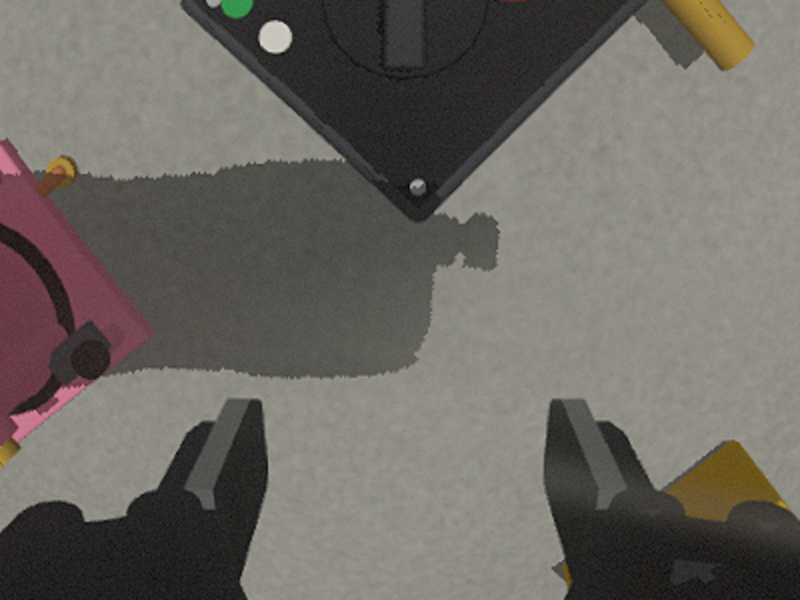

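The bar is nearly vertical in the image, so it already lines up with the tool's x axis. The dial lies above this crop, so I crop the upper part.

```bash
python3 - <<'E'
from h import *
im=cv2.imread("pics/w7.png")
c=im[30:180,220:420]; c=np.clip(c.astype(float)*2,0,255).astype(np.uint8)
cv2.imwrite("pics/w7d.png",cv2.resize(c,(800,600),interpolation=cv2.INTER_CUBIC))
E
```

```text
(no output)
```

View pics/w7d.png

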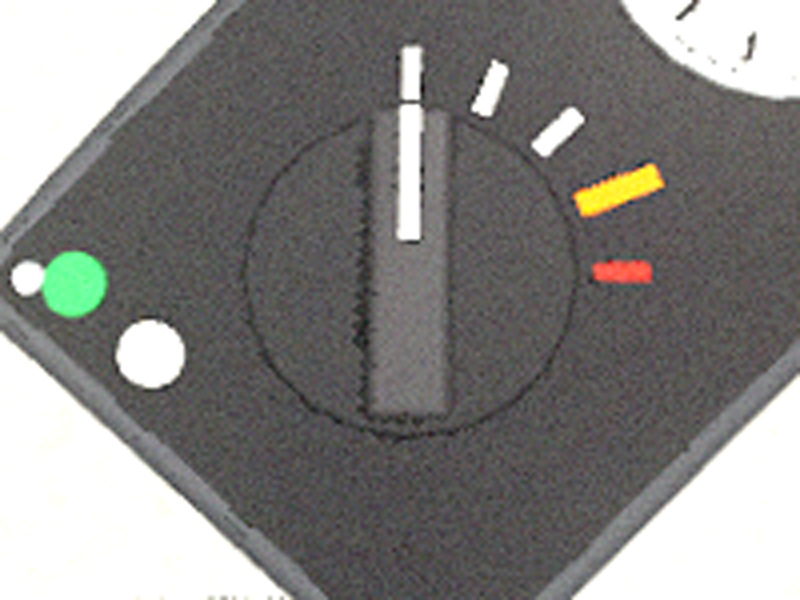

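```bash
python3 - <<'E'
from h import *
m=camera_model("wrist")
a=ray(m,322.75,97.75,.082);b=ray(m,322.5,95.3,.108);print(a,b)
t1,t2=ray(m,322.5,60,.108),ray(m,322.2,131,.108);print("bar ang",np.degrees(np.arctan2(*(t1-t2)[1::-1])), (t1+t2)/2)
p=(a+b)/2; p[2]=.15; shift(p)
E
```

```text
[ 0.4942 -0.3033  0.082 ] [ 0.4938 -0.3035  0.108 ]
bar ang 47.75877501576471 [ 0.4938 -0.3034  0.108 ]
t 16.25 tcp [ 0.4281 -0.3766  0.2189] F [0.1653 0.2569 0.0135] gap 0.7 grip 0.0
yaw x 48.010674582199975 z [ 0.0002 -0.0001 -1.    ] j [-0.7216  0.3238  0.047   1.2938  0.0001  1.582 ]
tool shift mm [98.6 -0.  68.9]
```

>>> arm_command:
  plan:
    - [30, 0, 0, 0, 0, 0]
    - [40, 0, 10, 0, 0, 0]
    - [28.5, 0, 25, 0, 0, 0]
    - [0, 0, 35, 0, 0, 0]
    - [0, 0, 25, 0, 0, 0]
    - [0, 0, 15, 0, 0, 0]
    - [0, 0, 8, 0, 0, 0]
    - [0, 0, 4, 0, 0, 0]
    - [0, 0, 0, 0, 0, 0]
    - [0, 0, 0, 0, 0, 0]
  claw: 40
  newtons: 60

```text
time_s: 17.25
ee_pos: [0.4943, -0.3038, 0.0977]
tool_rot: [[0.669, 0.743, 0.001], [0.743, -0.669, -0.001], [0.0, 0.001, -1.0]]
force: [-0.4, 0.1, 0.3]
finger_gap: 0.472
gripper_force: 0.0
```

```bash
python3 - <<'E'
from h import *
shift([.494,-.3034,.0955])
look("",["knob_grip"],"w8")
E
```

```text
t 17.25 tcp [ 0.4943 -0.3038  0.0977] F [-0.3949  0.0654  0.3161] gap 0.472 grip 0.0
yaw x 47.97368323643606 z [ 0.0011 -0.0006 -1.    ] j [-0.5511  0.4127 -0.1414  1.0155  0.0001  1.7532]
tool shift mm [ 0.1 -0.5  2.2]
knob_grip 0.86 [ 0.495  -0.2974  0.1001]
```

Now at z 0.0977, close on the bar.

>>> arm_command:
  plan:
    - [0, 0, 1, 0, 0, 0]
    - [0, 0, 0, 0, 0, 0]
    - [0, 0, 0, 0, 0, 0]
    - [0, 0, 0, 0, 0, 0]
    - [0, 0, 0, 0, 0, 0]
    - [0, 0, 0, 0, 0, 0]
    - [0, 0, 0, 0, 0, 0]
  claw: 5
  newtons: 60

```text
time_s: 18.05
ee_pos: [0.4933, -0.3029, 0.0963]
tool_rot: [[0.669, 0.743, -0.001], [0.743, -0.669, 0.001], [0.0, -0.001, -1.0]]
force: [-3.8, 3.4, 6.9]
finger_gap: 0.147
gripper_force: 59.6
```

>>> arm_command:
  plan:
    - [0, 0, -0.5, 0, 0, 5]
    - [0, 0, 0, 0, 0, 7]
    - [0, 0, 0, 0, 0, 7]
    - [0, 0, 0, 0, 0, 7]
    - [0, 0, 0, 0, 0, 7]
    - [0, 0, 0, 0, 0, 7]
    - [0, 0, 0, 0, 0, 7]
    - [0, 0, 0, 0, 0, 5]
    - [0, 0, 0, 0, 0, 0]
    - [0, 0, 0, 0, 0, 0]

```text
time_s: 19.05
ee_pos: [0.493, -0.3023, 0.0963]
tool_rot: [[0.998, -0.07, -0.001], [-0.07, -0.998, 0.002], [-0.002, -0.002, -1.0]]
force: [-1.9, 4.6, 3.8]
finger_gap: 0.157
gripper_force: 59.3
```

>>> arm_command:
  plan:
    - [0, 0, 0, 0, 0, 4]
    - [0, 0, 0, 0, 0, 4]
    - [0, 0, 0, 0, 0, 3]
    - [0, 0, 0, 0, 0, 2]
    - [0, 0, 0, 0, 0, 0]
    - [0, 0, 0, 0, 0, 0]
    - [0, 0, 0, 0, 0, 0]

```text
time_s: 19.75
ee_pos: [0.493, -0.3021, 0.0963]
tool_rot: [[0.956, -0.292, -0.001], [-0.292, -0.956, 0.002], [-0.002, -0.002, -1.0]]
force: [-3.0, 6.0, 4.6]
finger_gap: 0.146
gripper_force: 59.3
```

```bash
python3 - <<'E'
from h import *
shift(None); s=telemetry.observe(); print("torque",np.array(s["ft_torque"]))
look("",["knob_grip"],"w9")
c=cv2.imread("pics/w9.png")[180:480,120:520]; c=np.clip(c.astype(float)*2,0,255).astype(np.uint8)
cv2.imwrite("pics/w9c.png",cv2.resize(c,(800,600),interpolation=cv2.INTER_CUBIC))
E
```

```text
t 19.75 tcp [ 0.493  -0.3021  0.0963] F [-2.9744  6.0203  4.6223] gap 0.146 grip 59.28247511386871
yaw x -16.980339913014 z [-0.0014  0.0023 -1.    ] j [-0.5504  0.4132 -0.1443  1.0157  0.0012  2.8876]
torque [1.0256 0.5784 0.0825]
knob_grip 0.87 [ 0.4909 -0.2957  0.0985]
```

View pics/w9c.png

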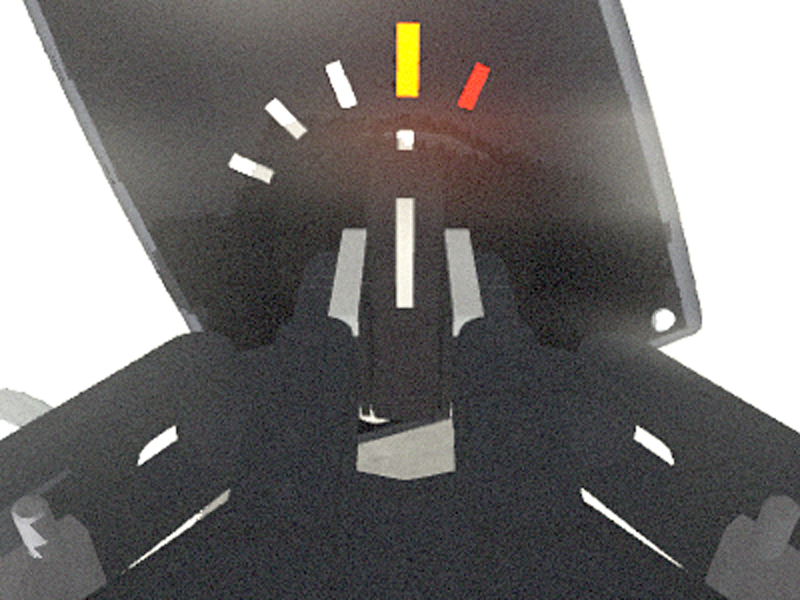

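The white line points at the orange third mark after a 65.0° turn, against a nominal 65.3°. A small nudge centres it, then I confirm it stays there.

>>> arm_command:
  plan:
    - [0, 0, 0, 0, 0, 0.6]
    - [0, 0, 0, 0, 0, 0]
    - [0, 0, 0, 0, 0, 0]
    - [0, 0, 0, 0, 0, 0]
    - [0, 0, 0, 0, 0, 0]

```text
time_s: 20.35
ee_pos: [0.4931, -0.3021, 0.0963]
tool_rot: [[0.953, -0.302, -0.001], [-0.302, -0.953, 0.002], [-0.002, -0.002, -1.0]]
force: [-3.1, 5.5, 3.6]
finger_gap: 0.153
gripper_force: 59.3
```

```bash
python3 - <<'E'
from h import *
shift(None)
look("",["cover","cover_seat"],cam="scene")
print(robot.hand_in())
E
```

```text
t 20.35 tcp [ 0.4931 -0.3021  0.0963] F [-3.144   5.4536  3.5534] gap 0.153 grip 59.30969595909119
yaw x -17.581627727394654 z [-0.0013  0.0023 -1.    ] j [-0.5504  0.4132 -0.1443  1.0157  0.0013  2.898 ]
cover 0.97 [0.608  0.1096 0.0011]
cover 0.61 [ 0.5862 -0.0492  0.1071]
cover_seat 0.88 [ 0.5859 -0.0545  0.1113]
cover_seat 0.59 [0.6055 0.1108 0.0072]
cover_seat 0.55 [0.7369 0.3112 0.0013]
the job is handed in; nothing more can be done
None
```

I handed the job in at about 20.4 s (limit 54 s): the orange-gasket cover sits home and level on the strapped bronze housing, and the gripper is still holding the dial at the third click, the orange mark.

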